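Pack a push-up gift tube

TASK

Pack the clear gift tube with the brown roll below and the yellow roll on top. Set the brown roll upright in the tube's mouth and press it in with the packing rod until the rod's shoulder meets the tube's rim, to make room; then set the yellow roll in on top of it and press both down with the rod, firmly, until they stop hard on the tube's bottom. Stand the rod back upright on its white plinth (it may be parked on the plinth or the counter in between), and leave the red roll and the goods round the work where they are.

Things in the scene. Friction and masses are not known exactly. Their poses are not given: they have to be found in the camera images.
- stand: packing stand: round dark wooden base, 112 mm across, fixed to the counter, holding a clear upright tube in a brass collar. Origin at the centre of its underside, on the counter; z is up. The tube stays fixed in the stand.
- tube_mouth (a point): centre of the tube's open mouth, at the height of its rim, 180 mm above the counter. Bore 49 mm, flared to 59 mm over the top 10 mm; the rim is edged in brass, 65 mm across outside.
- tube_floor (a point): centre of the tube's floor, 16 mm above the counter; the sliding disc, when fully down, lies on it.
- disc (a joint): height of the white sliding disc in the tube (47 mm across, 8 mm thick, red seal). 0: its top is 20 mm below the rim; grows as it goes down; 0.136: it lies on the tube floor, its top 156 mm below the rim. Starts at 0 to 0.012. Its seal holds it in place with about 6 N of friction, no spring: it bears the rolls and rod without sinking; a steady push of 3 to 8 N slides it.
- disc_top (a point): centre of the sliding disc's upper face, on which the first roll stands; it moves with the disc.
- brown_roll: paper-wrapped sweet roll, brown with a white label band and brass-coloured lines: rigid upright cylinder, 44 mm across and 70 mm long, about 90 g. Origin at the centre of its underside; z runs up its length. Stands on the tray at the start, 62 mm from its neighbour. To be the lower roll.
- brown_roll_top (a point): centre of the brown roll's top face, 70 mm above its underside.
- yellow_roll: the same roll in yellow, 44 mm across and 70 mm long. Origin at the centre of its underside; z runs up its length. To be the upper roll.
- yellow_roll_top (a point): centre of the yellow roll's top face.
- red_roll: the same roll in red, on the same tray; not wanted, to be left standing where it is.
- tray: low wooden tray, 200 mm along its x, 78 mm along its y, fixed, rim 12 mm high, inner floor 5 mm above the counter. The three rolls stand in a row along its x axis, 62 mm apart, in any order: grasp a roll with the fingers closing along the tray's y. Origin at the centre of its underside.
- rod: turned packing rod, 132 mm long, 180 g, upright. Origin: centre of its foot's underside; z up the rod. Grey steel plunger 43 mm across, 0 to 32 mm up (enters the tube); wooden shoulder 70 mm across, underside at 32 mm (stops on the tube's rim); dark bead 36 mm across, 58 to 68 mm, on which fingertips may bear when pressing; grip 24 mm across, 68 to 126 mm; rounded end at 132 mm.
- rod_grip (a point): on the rod's axis, 92 mm above the foot's underside: where to grip it, from above.
- plinth: plain white round plinth, 104 mm across and 20 mm high, fixed, on which the rod stands. Origin at the centre of its underside. Tray and plinth may stand either side of the tube.
- canister_a: glass canister of pale sweets with a grey lid, 72 mm across and 128 mm high, loose, at the back left. Origin at the centre of its underside.
- canister_b: canister of brown sweets with a grey lid, same size, loose, beside the other. Origin at the centre of its underside.
Mind the look-alikes: they are no part of the job. There is more than one size of the brown_roll; the one meant has the size given above.

How it is judged:
On the way, in this order (a step that is already met when the one before it is completed fails the run):
1. the brown roll stands upright in the tube's mouth, let go, at least 12 mm of it inside (horizontal distance between brown_roll and tube_mouth below 0.008 m and z of brown_roll in the frame of tube_mouth below -0.012 m and angle between brown_roll's own z axis and vertical below 0.15 rad and contact force between the fingers and brown_roll below 0.2 N), for 0.1 s.
2. the brown roll has been pressed in with the rod until the rod's shoulder meets the rim (within 5 mm) (z of rod in the frame of tube_mouth below -0.027 m and horizontal distance between rod and tube_mouth below 0.008 m and z of brown_roll_top in the frame of tube_mouth below -0.026 m), for 0.1 s.
3. the yellow roll stands upright in the mouth on the brown one, let go, at least 12 mm of it inside (horizontal distance between yellow_roll and tube_mouth below 0.008 m and z of yellow_roll in the frame of tube_mouth below -0.012 m and angle between yellow_roll's own z axis and vertical below 0.15 rad and distance between yellow_roll and brown_roll_top below 0.01 m and contact force between the fingers and yellow_roll below 0.2 N), for 0.1 s.
4. the rod presses the yellow roll with more than 6 N while the disc is down on the tube's floor (within 2 mm) (value of joint disc above 0.134 m and contact force between rod and yellow_roll above 6 N), for 0.05 s.
At the end, for the whole second after the job is handed in: Disc on the tube floor (within 3 mm), brown roll on it, yellow on brown (within 8 mm), yellow top at least 10 mm below the rim; rod at rest, upright (0.1 rad) on its plinth, axis within 35 mm of its centre; red roll standing within 20 mm of its start (value of joint disc above 0.133 m and horizontal distance between each of brown_roll, yellow_roll and tube_floor below 0.008 m and distance between brown_roll and disc_top below 0.008 m and distance between yellow_roll and brown_roll_top below 0.008 m and z of yellow_roll_top in the frame of tube_mouth below -0.01 m and horizontal distance between rod and plinth below 0.035 m and height (world z) of rod between 0.015 and 0.026 m and angle between each of rod, red_roll's own z axis and vertical below 0.1 rad and linear speed of each of rod, yellow_roll below 0.02 m/s and distance of red_roll from where it was at the start of the episode below 0.02 m); the robot touches nothing.
It fails at once if the red roll is moved more than 20 mm (distance of red_roll from where it was at the start of the episode above 0.02 m).
It fails at once if a canister is moved more than 20 mm (distance of any of canister_a, canister_b from where it was at the start of the episode above 0.02 m).
It also fails if it takes over 72 s, if anything falls off the work surface, if the arm or the gripper's body presses on something with over 40 N, if the wrist force passes 120 N, or if a joint passes its speed limit or range.

ROBOT

A 6-joint arm with a two-finger parallel gripper is mounted at the origin on the work surface; the furniture and walls round the work are solid. World frame = base frame: x ahead of the robot, y to its left, z up, the work surface at z = 0. Lengths are in m, angles in rad, forces in N, time in s.
With the tool pointing down it reaches from about 0.2 to 0.875 m from the base axis. Payload 3.4 kg.
Tool frame: the origin (TCP) lies between the finger pads; the fingertips stand 25 mm ahead of it and the grasp point (between the pads) lies 6 mm ahead of it (r.nose_length is the z of the fingertips in the tool frame, in m); z points along the fingers, y is the line along which they close (so a half turn about z gives the same grasp; the last joint's range is limited). The gripper opens to 94 mm and grips with 3 to 60 N. Pads are 16 mm wide; open, the fingers measure 119 mm over their backs; the gripper's body (75 mm by 177 mm) begins 78 mm behind the grasp point.
Start: joints at [1.052, 0.276, 1.505, -0, 1.361, -0.121], TCP at [0.223, 0.53, 0.23] pointing down, gripper open.
Joint ranges: [-2.89, 2.89], [-0.75, 2.08], [0.22, 2.7], [-1.18, 4.32], [0.11, 2.71], [-2.7, 2.7]. Speed limits (rad/s): [2.57, 2.57, 3.14, 3.14, 3.14, 3.14].

INTERFACE

Orientations are given as a unit quaternion [w, x, y, z].
In Python, from plant import r, gripper_to, inverse_kinematics, vision, models, telemetry gives the robot as it stands. Calls block until the motion is done:
- r.move_to(position, orientation): joint-space move of the TCP to a pose.
- r.move_l(position, rot=None, vel=0.15, guard=None): straight line of the TCP; rot=None keeps the orientation; vel is the mean speed in m/s. With guard (N) it stops when the force on the tool has changed by that much, and returns True; else False.
- r.movej(angles): joint-space move.
- gripper_to(opening, f_grip=None): finger opening in m; f_grip is the grip in N (None keeps the last); returns when the fingers have stopped.
- r.hold(seconds).
- inverse_kinematics(position, orientation): joint angles nearest the present ones, or None.
- vision.snapshot(name): name is "side" or "top" or "wrist"; returns the picture (480x640x3 uint8, red, green, blue); there is no depth.
- vision.get_calibration(name): a dict with "fx", "fy", "cx", "cy" (pixels), "D" ([k1, k2, p1, p2, k3] as OpenCV has them; the pictures are not rectified), "position" and "orientation" of the camera in the world. Camera axes: x right, y down, z forward; pixel columns grow to the right and rows downward; lengths in m; the calibration is good to about 2 mm. A picture is of the moment at which its call begins: read the wrist's pose just before it. get_calibration takes no time and is no camera call; for the wrist camera it gives the pose at the moment of the call.
A pose or a line that the arm cannot do raises r.PlanningError and nothing moves.
- r.sign_off(): hands the job in; it is judged then, once.
Trained networks look in the newest picture that a camera, given by its name, has taken for a name from the list of things; names that differ only in an ending like _2 or _b are one class to them, and where a whole thing is asked for, a point or a joint stands for the part that bears it (a point fixed in the world has none). Each returns a list of dicts, best first, with "score" (0 to 1); they miss things now and then, are a little off and sometimes report something else, mostly with a low value. They report only what shows in the picture. A call takes as long as a camera call. They do not tell look-alikes from the thing itself.
- models.boxes_of(thing, camera): "at" ([x, y, z] in m, in world coordinates, good to about 4 mm: the middle of the surface that is visible of it).
- models.regions_of(thing, camera): "pixels" (480x640 bool, what is visible of it).
- models.mark_of(thing, camera): "at" ([x, y, z] in m, in world coordinates, good to about 4 mm: a listed point, or the origin of a listed thing).
Readings, each from a call of its own:
- telemetry.current_t(): time.
- telemetry.current_joints(): joint angles.
- telemetry.current_dq(): joint speeds.
- telemetry.current_joint_efforts(): joint torques, N m.
- telemetry.current_ee_pos(): TCP position.
- telemetry.current_tool_rot(): TCP orientation.
- telemetry.current_wrist_force(): force on the tool from outside, world axes, zero at the start.
- telemetry.current_torque(): the same for the moment, N m.
- telemetry.current_opening(): finger opening in m.
- telemetry.current_finger_force(): force on a finger pad.
Only numpy, scipy, OpenCV 4.12 (cv2) and the standard library are available. Lean on these libraries where they do the work, as an engineer would, in place of code of your own. Each camera call takes 0.05 s, during which the arm holds its last target. There are 200 camera calls.

## Working session

There is one attempt and no reset: what is moved stays moved. The work goes in short steps, each a Python script; the robot and the scene stay as the last script left them, time stands still between calls to the robot, and variables do not carry over. Pictures are saved under pics/ and viewed, at most 10 in all, crops included, and the job is handed in when it is done.

```bash
ls; mkdir -p pics
cat > h.py <<'E'
import numpy as np, cv2
from plant import r, gripper_to, inverse_kinematics, vision, models, telemetry
from scipy.spatial.transform import Rotation as R
def save(name,img): cv2.imwrite(name,cv2.cvtColor(img,cv2.COLOR_RGB2BGR))
def cam(name):
    c=vision.get_calibration(name); q=c["orientation"]
    return c,np.array([[c["fx"],0,c["cx"]],[0,c["fy"],c["cy"]],[0,0,1.]]),np.array(c["D"],float),R.from_quat([q[1],q[2],q[3],q[0]]),np.array(c["position"])
def ray(C,uv):
    c,K,D,Rw,p=C
    n=cv2.undistortPoints(np.array([[uv]],float),K,D)[0,0]
    return p,Rw.apply([n[0],n[1],1.])
def at_z(C,uv,z):
    p,d=ray(C,uv); return p+d*(z-p[2])/d[2]
def proj(C,P):
    c,K,D,Rw,p=C; x=Rw.inv().apply(np.atleast_2d(P)-p)
    return cv2.projectPoints(x,np.zeros(3),np.zeros(3),K,D)[0][:,0]
def down(yaw): # tool y axis at angle yaw from world y axis... tool z down
    M=R.from_euler('z',yaw)*R.from_euler('x',np.pi)
    q=M.as_quat(); return [q[3],q[0],q[1],q[2]]
E
python3 - <<'E'
from h import *
a=vision.snapshot("side");b=vision.snapshot("top")
save("pics/a.png",a);save("pics/b.png",b)
print(telemetry.current_t(),telemetry.current_tool_rot(),cam("top")[4],cam("side")[4])
for n in ["stand","tube_mouth","disc_top","brown_roll","brown_roll_top","yellow_roll_top","red_roll","tray","rod","rod_grip","plinth","canister_a"]:
  for c in ("top","side"):
    try: print(n,c,[(np.round(d["at"],3).tolist(),round(d["score"],2)) for d in models.mark_of(n,c)][:4])
    except Exception as e: print(n,c,e)
print(telemetry.current_t())
E
```

```text
pics
0.1 [-2.27421973e-04  1.97587153e-01  9.80285014e-01 -7.46467469e-04] [0.29140636 0.05584539 1.24751869] [0.42681005 0.85296127 0.63709848]
stand top [([0.537, 0.004, -0.002], 0.76)]
stand side [([0.54, 0.005, -0.002], 0.76)]
tube_mouth top [([0.534, 0.004, 0.18], 0.6), ([0.419, -0.168, 0.113], 0.28)]
tube_mouth side [([0.539, 0.005, 0.18], 0.78)]
disc_top top [([0.539, 0.01, 0.157], 0.82), ([0.48, 0.172, 0.078], 0.55)]
disc_top side [([0.479, 0.18, 0.079], 0.68)]
brown_roll top [([0.35, 0.187, 0.002], 0.76), ([0.37, 0.268, 0.002], 0.61)]
brown_roll side [([0.369, 0.27, 0.002], 0.96), ([0.354, 0.184, 0.01], 0.88)]
brown_roll_top top [([0.355, 0.187, 0.076], 0.85), ([0.371, 0.265, 0.045], 0.74), ([0.428, -0.174, 0.0], 0.72)]
brown_roll_top side [([0.357, 0.182, 0.076], 0.69), ([0.369, 0.27, 0.049], 0.62)]
yellow_roll_top top [([0.48, 0.173, 0.076], 0.71), ([0.416, -0.171, 0.022], 0.66), ([0.419, -0.167, 0.115], 0.59)]
yellow_roll_top side [([0.481, 0.177, 0.079], 0.9)]
red_roll top [([0.416, 0.179, 0.002], 0.59)]
red_roll side [([0.416, 0.18, 0.006], 0.84)]
tray top [([0.478, 0.172, 0.077], 0.71), ([0.419, 0.179, -0.005], 0.7)]
tray side [([0.418, 0.181, 0.0], 0.78)]
rod top [([0.419, -0.168, 0.018], 0.92)]
rod side [([0.416, -0.167, 0.014], 0.98)]
rod_grip top [([0.424, -0.17, 0.114], 0.84), ([0.543, 0.009, 0.012], 0.62)]
rod_grip side [([0.419, -0.167, 0.109], 0.96)]
plinth top [([0.427, -0.173, -0.0], 0.7), ([0.655, 0.207, -0.005], 0.61)]
plinth side [([0.43, -0.172, -0.004], 0.98)]
canister_a top [([0.666, 0.125, -0.0], 0.82), ([0.652, 0.206, -0.003], 0.57)]
canister_a side [([0.65, 0.204, -0.002], 0.56), ([0.668, 0.122, 0.002], 0.56)]
1.3
```

View pics/a.png

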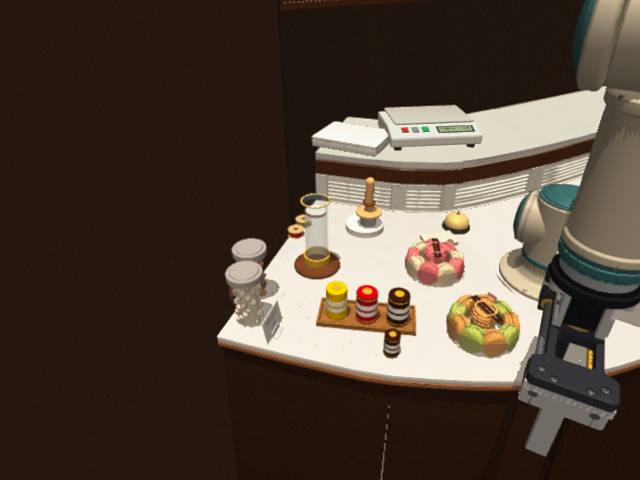

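View pics/b.png

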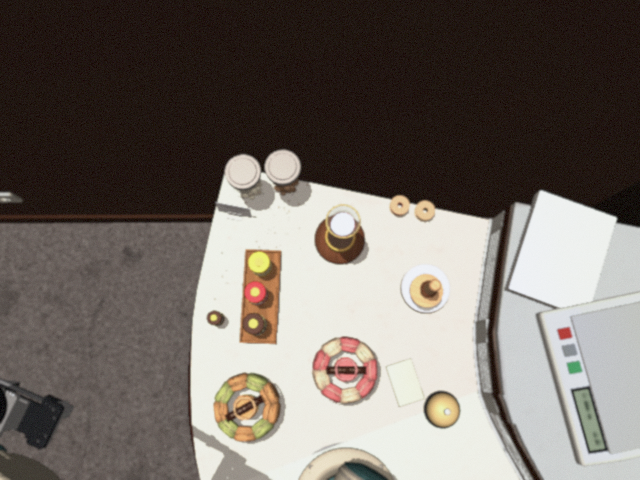

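The brown-roll candidates are the large one on the tray (side 399,306; top 254,324) and the small one off the tray (side 392,343; top 215,318). The yellow, red and large brown rolls are in a row on the tray. By size and place I choose the tray one. The tube is at top (341,228), the rod on its plinth at top (427,290), and the canisters are at the back left. Next I take wrist views for precision.

Run:
```python
from h import *
q=telemetry.current_tool_rot();Rt=R.from_quat([q[1],q[2],q[3],q[0]]);C=cam("wrist")
rel=Rt.inv().apply(C[4]-telemetry.current_ee_pos());print("cam in tool",rel.round(3),"axis",Rt.inv().apply(C[3].apply([0,0,1])).round(3),"tool y",Rt.apply([0,1,0]).round(3),C[0]["fx"])
def look(xy,z,tag,things,yaw):
    qq=down(yaw);r.move_to([xy[0],xy[1],z],qq);r.hold(0.2)
    C=cam("wrist");save(f"pics/{tag}.png",vision.snapshot("wrist"))
    for n in things:
        ms=[(np.round(d["at"],4).tolist(),round(d["score"],2),proj(C,d["at"])[0].round().tolist()) for d in models.mark_of(n,"wrist")][:3]
        print(tag,n,ms)
# put view so camera centre is over targets: yaw chosen 0
for yaw in (0,):
    for tag,t,z,things in [("w1",(0.415,0.18),0.33,["brown_roll_top","yellow_roll_top","red_roll"]),("w2",(0.44,0.16),0.26,["brown_roll_top","yellow_roll_top"]),
      ("w3",(0.53,0.0),0.40,["tube_mouth","stand","disc_top"]),("w4",(0.50,0.03),0.40,["tube_mouth","stand"]),
      ("w5",(0.42,-0.17),0.34,["rod","rod_grip","plinth"]),("w6",(0.45,-0.15),0.34,["rod","rod_grip","plinth"])]:
        Ro=R.from_euler('z',yaw)*R.from_euler('x',np.pi)
        off=Ro.apply(rel)
        try: look(np.array(t)-off[:2]*0.6,z,tag,things,yaw)
        except r.PlanningError as e: print(tag,"plan",e)
print(telemetry.current_t())
ims=[cv2.imread(f"pics/w{i}.png") for i in (1,2,3,4,5,6)]
ims=[cv2.resize(i,(266,200)) for i in ims if i is not None]
if len(ims)==6: cv2.imwrite("pics/m.png",np.vstack([np.hstack(ims[:3]),np.hstack(ims[3:])]))
```

```text
cam in tool [ 0.075 -0.001 -0.154] axis [-0.258  0.     0.966] tool y [0.387 0.922 0.   ] 403.44270243694046
w1 brown_roll_top [([0.3543, 0.1838, 0.0753], 0.79, [321.0, 223.0]), ([0.3663, 0.2663, 0.049], 0.62, [246.0, 207.0])]
w1 yellow_roll_top [([0.4767, 0.1761, 0.0779], 0.85, [329.0, 99.0])]
w1 red_roll [([0.4176, 0.18, 0.0066], 0.8, [325.0, 157.0])]
w2 brown_roll_top [([0.3677, 0.2657, 0.0457], 0.82, [215.0, 245.0]), ([0.3552, 0.1849, 0.0726], 0.58, [297.0, 266.0]), ([0.4149, 0.1799, 0.0054], 0.44, [306.0, 190.0])]
w2 yellow_roll_top [([0.4767, 0.1763, 0.0746], 0.57, [305.0, 126.0])]
w3 tube_mouth [([0.5385, 0.0063, 0.1822], 0.9, [319.0, 156.0])]
w3 stand [([0.5423, 0.0061, 0.0005], 0.75, [321.0, 145.0]), ([0.4187, 0.1805, 0.0012], 0.73, [199.0, 235.0])]
w3 disc_top [([0.5389, 0.0059, 0.1533], 0.72, [320.0, 154.0])]
w4 tube_mouth [([0.5379, 0.0042, 0.1843], 0.59, [353.0, 124.0]), ([0.4257, -0.1733, -0.0014], 0.36, [468.0, 211.0])]
w4 stand [([0.5399, 0.0068, -0.0007], 0.56, [342.0, 126.0])]
w5 rod [([0.4198, -0.1692, 0.0177], 0.67, [325.0, 160.0])]
w5 rod_grip [([0.4174, -0.1639, 0.1082], 0.72, [319.0, 169.0])]
w5 plinth []
w6 rod [([0.4208, -0.1668, 0.0197], 0.63, [339.0, 184.0]), ([0.4181, 0.1793, 0.0049], 0.15, [63.0, 187.0])]
w6 rod_grip [([0.4202, -0.1658, 0.1109], 0.8, [340.0, 196.0])]
w6 plinth []
8.0917
```

Run:
```python
import cv2,numpy as np
a=cv2.imread("pics/w2.png")[60:340,150:450]; b=cv2.imread("pics/w3.png")[60:340,200:500]
cv2.imwrite("pics/m2.png",cv2.resize(np.hstack([a,b]),(800,373)))
```

```text
(no output)
```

View pics/m2.png

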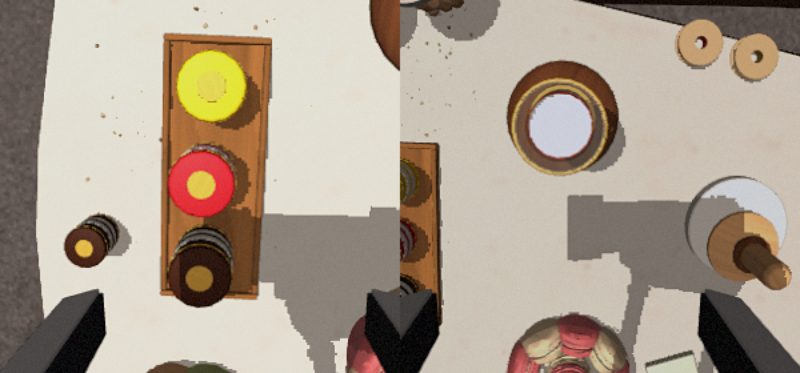

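The crop confirms the choice: the big brown roll on the tray is at wrist (300,266), and the small look-alike stands off the tray at (215,245). Measured heights agree with the text (roll tops about 0.076, rim about 0.182). Now I grasp the brown roll.

```bash
cat >> h.py <<'E'
BROWN=np.array([.3554,.1844]); YEL=np.array([.4785,.1757]); MOUTH=np.array([.5383,.0053]); ROD=np.array([.419,-.1675]); PL=np.array([.4285,-.1725]); YAW=-0.07
def st(t=""):
    print(t,"t",round(telemetry.current_t(),2),"tcp",np.round(telemetry.current_ee_pos(),4),"F",np.round(telemetry.current_wrist_force(),1),"open",round(telemetry.current_opening(),4),"ff",np.round(telemetry.current_finger_force(),1))
def marks(names,cams):
    for c in cams:
        vision.snapshot(c)
        for n in names: print(c,n,[(np.round(d["at"],4).tolist(),round(d["score"],2)) for d in models.mark_of(n,c)][:2])
def pick(xy):
    gripper_to(0.072,15); r.move_to([*xy,.16],down(YAW)); r.move_l([*xy,.069],vel=.12)
    gripper_to(0.03,15); st("gripped"); r.move_l([*xy,.28],vel=.2)
    r.move_to([*MOUTH,.28],down(YAW)); r.hold(.2); st("over")
E
python3 - <<'E'
from h import *
pick(BROWN)
save("pics/s1.png",np.vstack([vision.snapshot("side")[150:330,220:460]])); C=cam("wrist"); save("pics/w7.png",vision.snapshot("wrist"))
marks(["brown_roll","tube_mouth"],["side","wrist","top"])
a=cv2.imread("pics/s1.png");cv2.imwrite("pics/m3.png",np.hstack([cv2.resize(a,(440,330)),cv2.resize(cv2.imread("pics/w7.png"),(360,330))]))
E
```

```text
gripped t 11.53 tcp [0.3556 0.1845 0.0692] F [0.5 0.  2.8] open 0.0435 ff 15.0
over t 13.93 tcp [0.5375 0.0067 0.2805] F [-0.6 -0.2 -0.6] open 0.0439 ff 15.0
side brown_roll [([0.5382, 0.0055, 0.2154], 0.78), ([0.368, 0.2697, 0.0025], 0.58)]
side tube_mouth [([0.5384, 0.0058, 0.1809], 0.81), ([0.4176, 0.1789, 0.0021], 0.43)]
wrist brown_roll [([0.5368, 0.0038, 0.2191], 0.97)]
wrist tube_mouth [([0.5389, 0.0072, 0.1843], 0.73), ([0.5366, 0.0067, 0.1535], 0.32)]
top brown_roll [([0.5378, 0.0037, 0.2147], 0.66), ([0.3702, 0.2666, -0.0017], 0.54)]
top tube_mouth [([0.5381, 0.0093, 0.1816], 0.72)]
```

View pics/m3.png

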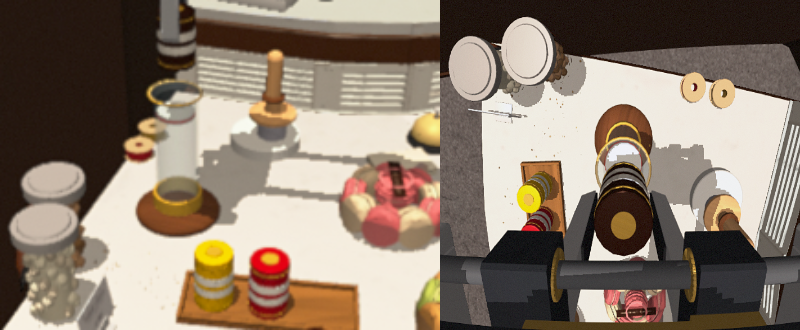

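The brown roll hangs upright in the gripper, directly above the mouth (crop 176,95 in the side view), and the marks agree within about 3 mm. Lowering now.

```bash
cat >> h.py <<'E'
def place(zmin,ok):
    hit=r.move_l([*MOUTH,zmin],vel=.04,guard=3); st(f"hit {hit}")
    if telemetry.current_ee_pos()[2]>ok: print("STOPPED HIGH"); return False
    gripper_to(.065); r.hold(.3); st("released"); return True
E
python3 - <<'E'
from h import *
MOUTH[1]=.0058
if place(.211,.228):
    p=telemetry.current_ee_pos(); r.move_l([p[0],p[1],.30],vel=.15); r.hold(.1)
    marks(["brown_roll_top","brown_roll"],["side","wrist","top"]); st()
    gripper_to(.05); r.move_to([*ROD,.22],down(0)); r.hold(.1); marks(["rod_grip","rod"],["wrist"]); save("pics/w8.png",cv2.resize(vision.snapshot("wrist"),(400,300)))
    save("pics/s2.png",vision.snapshot("side")[150:330,220:460])
    cv2.imwrite("pics/m4.png",np.hstack([cv2.resize(cv2.imread("pics/s2.png"),(400,300)),cv2.imread("pics/w8.png")]))
    st()
E
```

```text
hit True t 15.88 tcp [0.5382 0.0058 0.2173] F [0.5 0.3 0.7] open 0.0435 ff 15.0
released t 16.72 tcp [0.5376 0.0059 0.2168] F [-0.8  1.1  0.1] open 0.065 ff 0.0
side brown_roll_top [([0.3678, 0.2661, 0.0505], 0.69), ([0.54, 0.0053, 0.2246], 0.56)]
side brown_roll [([0.5366, 0.0081, 0.1554], 0.68), ([0.371, 0.2697, 0.0009], 0.63)]
wrist brown_roll_top [([0.5374, 0.0062, 0.2254], 0.67), ([0.4186, -0.1676, 0.1115], 0.62)]
wrist brown_roll [([0.5353, 0.0037, 0.1551], 0.93)]
top brown_roll_top [([0.5393, 0.0062, 0.2251], 0.66), ([0.3719, 0.2676, 0.0464], 0.47)]
top brown_roll [([0.5315, 0.0065, 0.1538], 0.83), ([0.3698, 0.2695, 0.0019], 0.53)]
 t 17.98 tcp [0.5376 0.0059 0.2999] F [0.2 0.1 0.3] open 0.0651 ff 0.0
wrist rod_grip [([0.4179, -0.1661, 0.1132], 0.75)]
wrist rod [([0.419, -0.168, 0.0182], 0.65)]
 t 19.69 tcp [ 0.4196 -0.167   0.2202] F [-0.3 -0.4 -0.2] open 0.0499 ff 0.0
```

View pics/m4.png

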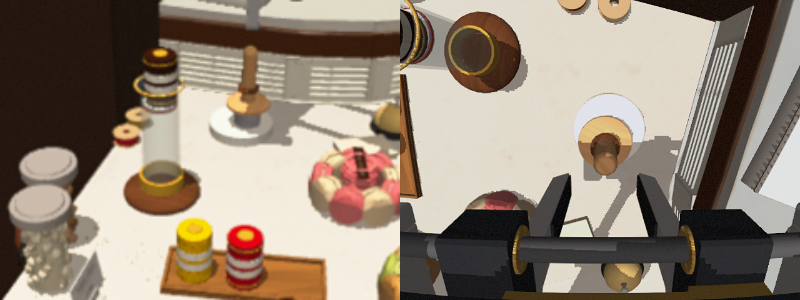

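The brown roll stands upright in the mouth (crop 160,65), with its top at about 0.225. The rod is upright on its plinth. Next I take the rod and press.

```bash
cat >> h.py <<'E'
def rod_up(xy):
    gripper_to(.05); r.move_to([*xy,.20],down(0)); r.move_l([*xy,.1145],vel=.12); gripper_to(.015,55); st("rod gripped")
    r.move_l([*xy,.35],vel=.2); r.move_to([*MOUTH,.35],down(0)); r.hold(.2)
E
sed -i 's/MOUTH=np.array(\[.5383,.0053\])/MOUTH=np.array([.5383,.0058])/' h.py
python3 - <<'E'
from h import *
rod_up(ROD); st("over"); marks(["rod","brown_roll_top"],["side","wrist"])
h=r.move_l([*MOUTH,.30],vel=.04,guard=15); st(f"1 {h}")
h=r.move_l([*MOUTH,.241],vel=.03,guard=22); r.hold(.3); st(f"2 {h}")
marks(["rod","brown_roll_top"],["side"])
save("pics/s3.png",cv2.resize(vision.snapshot("side")[150:330,220:460],(480,360)))
E
```

```text
rod gripped t 21.56 tcp [ 0.4192 -0.1676  0.1148] F [-0.1  0.3  1.8] open 0.0239 ff 55.0
over t 23.93 tcp [0.5378 0.0043 0.3503] F [-0.6  0.2 -1.4] open 0.0232 ff 55.0
side rod [([0.5365, 0.004, 0.2509], 0.77), ([0.5413, 0.0061, 0.2267], 0.21)]
side brown_roll_top [([0.5412, 0.0024, 0.2212], 0.96), ([0.3667, 0.2674, 0.0488], 0.66)]
wrist rod [([0.5374, 0.0048, 0.2527], 0.72)]
wrist brown_roll_top [([0.3685, 0.264, 0.0493], 0.66)]
1 False t 25.63 tcp [0.5383 0.0059 0.3   ] F [-0.1  0.5  3.4] open 0.0235 ff 55.0
2 False t 28.05 tcp [0.5383 0.0058 0.2427] F [-2.7  1.  11.2] open 0.0232 ff 55.0
side rod [([0.538, 0.0077, 0.1478], 0.92), ([0.539, 0.0062, 0.2399], 0.73)]
side brown_roll_top [([0.37, 0.2677, 0.0465], 0.8), ([0.4175, 0.18, 0.0076], 0.57)]
```

View pics/s3.png

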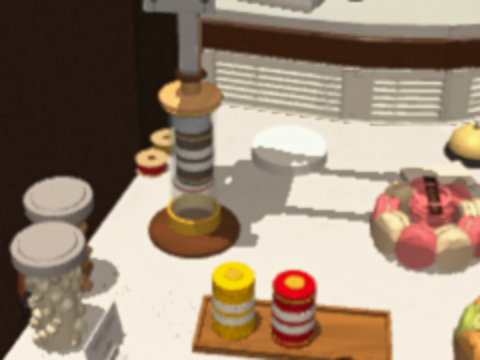

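The rod's shoulder sits on the rim (crop 190,95) and the brown roll is down in the tube. I park the rod on the plinth and fetch the yellow roll.

```bash
cat >> h.py <<'E'
def rod_down():
    r.move_l([*MOUTH,.35],vel=.15); r.move_to([*PL,.25],down(0)); r.move_l([*PL,.135],vel=.12)
    h=r.move_l([*PL,.112],vel=.03,guard=4); st(f"rod placed {h}"); gripper_to(.05,15); r.hold(.2)
    r.move_l([*PL,.25],vel=.2)
E
python3 - <<'E'
from h import *
rod_down(); marks(["rod","rod_grip","plinth"],["wrist","side"]); marks(["yellow_roll_top","disc_top"],["top"])
r.move_to([*MOUTH,.30],down(YAW)); r.hold(.1); marks(["brown_roll_top"],["wrist"])
pick(YEL); marks(["yellow_roll"],["wrist","side"])
save("pics/s4.png",vision.snapshot("side")[150:330,220:460]);save("pics/w9.png",cv2.resize(vision.snapshot("wrist"),(400,300)))
cv2.imwrite("pics/m5.png",np.hstack([cv2.resize(cv2.imread("pics/s4.png"),(400,300)),cv2.imread("pics/w9.png")]))
E
```

```text
rod placed True t 31.81 tcp [ 0.4282 -0.1725  0.1147] F [0.1 0.1 2.5] open 0.0233 ff 55.0
wrist rod [([0.4309, -0.1713, 0.0193], 0.96), ([0.5381, 0.0049, 0.1829], 0.62)]
wrist rod_grip [([0.4274, -0.1702, 0.1082], 0.66)]
wrist plinth []
side rod [([0.4254, -0.1716, 0.0185], 0.66), ([0.5399, 0.0031, 0.0014], 0.29)]
side rod_grip [([0.4252, -0.171, 0.1147], 0.69)]
side plinth [([0.4296, -0.1741, -0.0033], 0.56)]
top yellow_roll_top [([0.4797, 0.1753, 0.0781], 0.92), ([0.5425, 0.0082, 0.0177], 0.69)]
top disc_top [([0.4293, -0.1745, 0.0003], 0.7), ([0.5417, 0.0097, 0.0138], 0.19)]
wrist brown_roll_top [([0.5364, 0.0052, 0.1473], 0.74), ([0.6558, 0.2043, -0.0004], 0.38)]
gripped t 37.98 tcp [0.4787 0.1757 0.0693] F [-0.4 -1.6  2. ] open 0.0437 ff 15.0
over t 40.14 tcp [0.5379 0.0075 0.2801] F [ 0.1  0.1 -1.2] open 0.044 ff 15.0
wrist yellow_roll [([0.5378, 0.0099, 0.2165], 0.8)]
side yellow_roll [([0.5381, 0.0088, 0.2163], 0.9)]
```

View pics/m5.png

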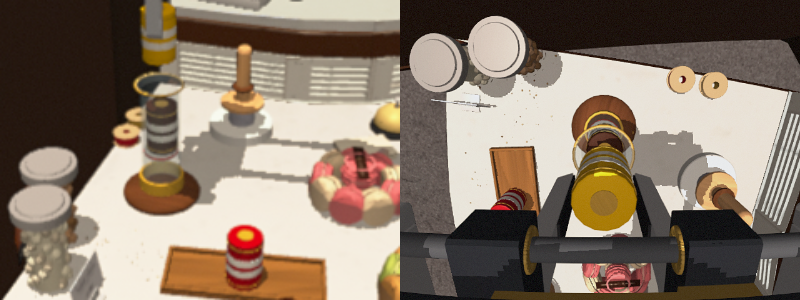

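The yellow roll hangs above the mouth (crop 158,35), the brown roll is in the tube and the rod is upright on the plinth. Setting the yellow roll in, then the final press.

Run:
```python
from h import *
if place(.2095,.222):
    p=telemetry.current_ee_pos(); r.move_l([p[0],p[1],.30],vel=.15); r.hold(.1)
    marks(["yellow_roll_top","yellow_roll"],["side","wrist"]); st()
    rod_up(PL); st("over")
    h=r.move_l([*MOUTH,.30],vel=.05,guard=15); st(f"1 {h}")
    h=r.move_l([*MOUTH,.252],vel=.025,guard=25); st(f"2 {h}"); r.hold(.2); st()
    marks(["rod"],["side"]); save("pics/s5.png",cv2.resize(vision.snapshot("side")[150:330,220:460],(480,360)))
```

```text
hit True t 42.01 tcp [0.5382 0.0059 0.2116] F [-0.5  0.5  3. ] open 0.044 ff 15.0
released t 42.85 tcp [0.5374 0.006  0.2106] F [-0.  -0.1 -0.2] open 0.0651 ff 0.0
side yellow_roll_top [([0.5389, 0.0067, 0.2197], 0.67)]
side yellow_roll [([0.5391, 0.0063, 0.1469], 0.65), ([0.4271, -0.1706, 0.0148], 0.47)]
wrist yellow_roll_top [([0.5378, 0.0053, 0.2201], 0.6)]
wrist yellow_roll [([0.5359, 0.0085, 0.151], 0.71)]
 t 44.0 tcp [0.5372 0.006  0.2996] F [-0.6 -0.4  0.7] open 0.0651 ff 0.0
rod gripped t 46.79 tcp [ 0.4287 -0.1726  0.1148] F [-0.1 -0.5  2.6] open 0.0234 ff 55.0
over t 49.17 tcp [0.5378 0.0043 0.3502] F [-0.2 -0.8 -1.1] open 0.0235 ff 55.0
1 False t 50.32 tcp [0.5382 0.0058 0.2999] F [-0.3 -1.2 -1.3] open 0.0232 ff 55.0
2 True t 51.91 tcp [0.5385 0.0058 0.2588] F [-2.   0.9  5.2] open 0.023 ff 55.0
 t 52.11 tcp [0.5384 0.0058 0.2588] F [-1.4  0.3  5.4] open 0.023 ff 55.0
side rod [([0.5388, 0.0092, 0.1619], 0.66), ([0.4189, 0.1814, 0.0074], 0.43)]
```

View pics/s5.png

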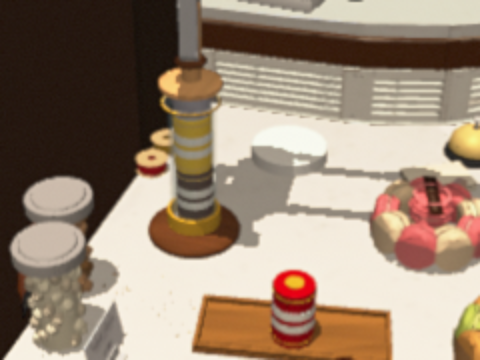

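The stack appears to be at the bottom (foot at about 0.164, as expected). I press firmly once more and hold, then return the rod.

Run:
```python
from h import *
h=r.move_l([*MOUTH,.2555],vel=.01,guard=30); st(f"p {h}"); r.hold(.25); st()
if not h:
    h=r.move_l([*MOUTH,.2535],vel=.01,guard=30); st(f"p2 {h}"); r.hold(.2); st()
rod_down(); r.hold(.1)
marks(["rod","yellow_roll_top"],["wrist","side","top"]); marks(["red_roll","plinth"],["side"]); st()
save("pics/s6.png",cv2.resize(vision.snapshot("side")[150:330,220:460],(480,360)))
```

```text
p False t 52.7 tcp [0.5388 0.0058 0.2588] F [-3.4  1.  17.5] open 0.0232 ff 55.0
 t 52.95 tcp [0.5388 0.0058 0.2588] F [-2.9  0.6 16.7] open 0.0233 ff 55.0
p2 False t 53.3 tcp [0.5392 0.0057 0.2587] F [-5.3  0.3 25.5] open 0.0235 ff 55.0
 t 53.5 tcp [0.5392 0.0057 0.2587] F [-4.6  0.7 25.5] open 0.0233 ff 55.0
rod placed True t 56.97 tcp [ 0.4282 -0.1724  0.1149] F [-0.2 -0.6  3.8] open 0.0236 ff 55.0
wrist rod [([0.4302, -0.1727, 0.0176], 0.62)]
wrist yellow_roll_top [([0.5372, 0.0058, 0.1688], 0.97)]
side rod [([0.4281, -0.1705, 0.0199], 0.8)]
side yellow_roll_top [([0.5368, 0.0067, 0.1691], 0.41)]
top rod [([0.4245, -0.172, 0.0188], 0.58)]
top yellow_roll_top [([0.543, 0.0042, 0.1639], 0.87)]
side red_roll [([0.415, 0.1811, 0.0081], 0.92)]
side plinth [([0.432, -0.1725, -0.0043], 0.66)]
 t 59.3 tcp [ 0.4285 -0.1725  0.25  ] F [ 0.1 -0.5  0.4] open 0.0499 ff 0.0
```

View pics/s6.png

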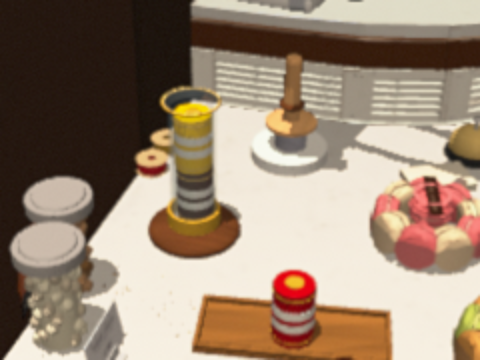

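Both rolls are seated in the tube with the yellow top below the rim (192,108). The rod is upright on the plinth (290,130), the red roll is in place, and 25 N gave a hard stop.

```bash
python3 -c "
from h import *
print(r.sign_off())"
```

```text
the job is handed in; nothing more can be done
None
```

The job is handed in, verdict not reported: brown below yellow, pressed to a hard stop at about 25 N on the tube's bottom, rod upright on its plinth, red roll and canisters left in place, at about 59 of the 72 s.

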